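Set the fence presetter to 375 and enter it

ROBOT

A 6-joint arm with a two-finger parallel gripper is mounted at the origin on the work surface; the furniture and walls round the work are solid. World frame = base frame: x ahead of the robot, y to its left, z up, the work surface at z = 0. Lengths are in m, angles in rad, forces in N, time in s.
With the tool pointing down it reaches from about 0.375 to 0.9 m from the base axis. Payload 3.1 kg.
Tool frame: the origin (TCP) lies between the finger pads; the fingertips stand 14 mm ahead of it and the grasp point (between the pads) lies 5 mm behind it (bot.tips_ahead is the z of the fingertips in the tool frame, in m); z points along the fingers, y is the line along which they close (so a half turn about z gives the same grasp; the last joint's range is limited). The gripper opens to 87 mm and grips with 3 to 60 N. Pads are 19 mm wide; open, the fingers measure 117 mm over their backs; the gripper's body (75 mm by 190 mm) begins 51 mm behind the grasp point.
Start: joints at [1.119, 0.527, 1.433, -0, 1.181, -0.178], TCP at [0.169, 0.602, 0.237] pointing down, gripper open.
Joint ranges: [-3.08, 3.08], [-0.75, 2.2], [0.22, 2.44], [-1.43, 4.57], [0, 2.65], [-2.85, 2.85]. Speed limits (rad/s): [2.79, 2.79, 3.14, 3.14, 3.14, 3.14].

INTERFACE

Orientations are given as a unit quaternion [x, y, z, w].
In Python, from cell import bot gives the robot as it stands. The module is installed in compiled form; this text tells all that it offers.
- The arm moves only by the tool carry_out, never from a script. Its arguments are lists of equal length, an entry for each row: "translation": the shift along the tool's x, y, z in mm, a list of three; "turn": the turn, a rotation vector about the tool's x, y, z in rad, a list of three; "grip": the finger opening in mm, from 0 to 87. In form: {"translation": [[dx, dy, dz], ...], "turn": [[ax, ay, az], ...], "grip": [grip, ...]}. A call has 1 to 8 rows; each row is the pose to reach, as a shift and turn from the pose commanded when the call began, along the tool's axes at that moment; what a row does not reach only later rows make up. A row lasts 1/8 s, in which the tool goes at most 62.5 mm and 10.7 degrees, less where a joint would pass 70% of its speed; a pose out of reach is approached as far as the arm can. A call with a gripper value outside its range is refused whole. The fingers move at their own pace and stop on an object; "newtons" is the grip in N (left out, the last holds). Time passes only in rows, so rows that repeat a pose let the fingers close. It gives the time, the measured TCP pose, the force, the opening and the grip force at its end, in the units of the state.
- bot.get_state(): the state, without advancing time (a new reading comes with each control period).
- bot.read_camera(name): name is "side" or "top" or "wrist"; returns a dict with "color" (420x560x3 uint8, red, green, blue), "K" (3x3 intrinsics, pixels), "k1" (the pictures are not rectified: a ray, as slopes to the right and down, at radius r is drawn at 1 + k1 r^2 times it, then the intrinsics apply), "R" (3x3) and "t" (3): a world point X has camera coordinates R X + t. Camera axes: x right, y down, z forward; pixel columns grow to the right and rows downward; lengths in m; the calibration is good to about 2 mm. A picture is of the moment at which its call begins. There is no depth.
- bot.finish_job(): hands the job in; it is judged then, once.
Trained networks look in a picture, given as the dict that the camera call returned (one of the last four; its "shot" number tells which), for a name from the list of things; names that differ only in an ending like _2 or _b are one class to them, and where a whole thing is asked for, a point or a joint stands for the part that bears it (a point fixed in the world has none). Each returns a list of dicts, best first, with "confidence" (0 to 1); they miss things now and then, are a little off and sometimes report something else, mostly with a low value. They report only what shows in the picture. A call takes as long as a camera call.
- bot.regions_of(thing, picture): "mask" (420x560 bool, what is visible of it) and "location" ([column, row] in pixels, amid what is visible of it).
The state is a dict: "t": time; "joint_positions": joint angles; "qd": joint speeds; "tau": joint torques, N m; "tool_pos": TCP position; "orientation": TCP orientation; "contact_force": force on the tool from outside, world axes, zero at the start; "torque": the same for the moment, N m; "gripper_width": finger opening in m; "grasp_force": force on a finger pad.
Only numpy, scipy, OpenCV 4.12 (cv2) and the standard library are available. Lean on these libraries where they do the work, as an engineer would, in place of code of your own. Each camera call takes 0.05 s, during which the arm holds its last target. There are 200 camera calls.

TASK

Before the next rip cut, set the three press-to-turn digit wheels of the saw's fence presetter so that they read 375 from left to right, each one up and locked on its digit; press the wheels gently, so that they do not bottom out hard. Only when all three read right, press the green enter button fully down and let it come up again. Leave the plane, the square, the rasp and the bits of wood round it as they lie.

Things in the scene. Friction and masses are not known exactly. Their poses are not given: they have to be found in the camera images.
- presetter: fence presetter: green steel case, 130 (x) x 210 mm (y), held by magnets. Origin: mid underside; x to its back, y left. Three digit wheels, 38 mm apart. Up, a wheel is locked on its digit; pressed 2.8 mm down it is free to turn; hard stop at 5 mm; let go, it springs up into the nearest digit. Spring on the finger: 3 N at first, 7.5 N free, 10.5 N at the stop. Over 20 N harms it.
- wheel_hundreds (a joint): turn of the left wheel (hundreds), rad: the digit at its top, level with the red pointer, is value / 0.6283 (0 to 9, stops just beyond). Grows as the wheel's top is pushed away from the robot, along the presetter's +x; 14 mm of finger drag across the top is one click (0.6283).
- slot_hundreds (a point): point level with the grey plate (62 mm above the table), straight below the top of the left wheel's finger rim, mid-width; in the presetter frame at x 0, y 62 mm. Finger rim: black ribbed cylinder, radius 22 mm, 14 mm wide, rubbery, axis along the presetter's y; its top is 10 to 18 mm above this point, different every time. White band with black digits (radius 19 mm) 7 to 19 mm left of it.
- wheel_tens (a joint): turn of the middle wheel (tens), rad: the digit at its top, level with the red pointer, is value / 0.6283 (0 to 9, stops just beyond). Grows as the wheel's top is pushed away from the robot, along the presetter's +x; 14 mm of finger drag across the top is one click (0.6283).
- slot_tens (a point): point level with the grey plate (62 mm above the table), straight below the top of the middle wheel's finger rim, mid-width; in the presetter frame at x 0, y 24 mm. Finger rim: black ribbed cylinder, radius 22 mm, 14 mm wide, rubbery, axis along the presetter's y; its top is 10 to 18 mm above this point, different every time. White band with black digits (radius 19 mm) 7 to 19 mm left of it.
- wheel_ones (a joint): turn of the right wheel (ones), rad: the digit at its top, level with the red pointer, is value / 0.6283 (0 to 9, stops just beyond). Grows as the wheel's top is pushed away from the robot, along the presetter's +x; 14 mm of finger drag across the top is one click (0.6283).
- slot_ones (a point): point level with the grey plate (62 mm above the table), straight below the top of the right wheel's finger rim, mid-width; in the presetter frame at x 0, y -14 mm. Finger rim: black ribbed cylinder, radius 22 mm, 14 mm wide, rubbery, axis along the presetter's y; its top is 10 to 18 mm above this point, different every time. White band with black digits (radius 19 mm) 7 to 19 mm left of it.
- enter (a joint): travel of the green enter button, m: 0 up, 0.006 fully down (spring, about 6 N when fully down, then a hard stop).
- enter_top (a point): centre of the top face of the green round button (28 mm across, in a black collar 44 mm across and 12 mm high), 80 mm above the table when up; at (0, -70) mm in the presetter frame. The 20 N limit does not hold for it.
- jack_plane: wooden bench plane, 235x56x119 mm, by the fence; leave it alone; origin: centre of its underside
- try_square: try square, 130x178x25 mm, lying flat; leave it alone; origin: centre of its underside
- strip: planed wooden strip, 300x22x12 mm; leave it alone; origin: centre of its underside
- rasp: rasp with a wooden handle, 288x28x31 mm, at the far edge; leave it alone; origin: centre of its underside
- scrap_3: pale offcut, 67x55x32 mm; leave it alone; origin: centre of its underside

How it is judged:
By the outcome, as a careful person would: the job done as asked, in the order asked, and still so for the second after the job is handed in, with the robot touching nothing.
It also fails if it takes over 72 s, if anything falls off the work surface, if the arm or the gripper's body presses on something with over 40 N, if the wrist force passes 120 N, or if a joint passes its speed limit or range.

## Working session

There is one attempt and no reset: what is moved stays moved. The work goes in short steps, Python scripts to look and compute and a tool call to move; the robot and the scene stay as the last step left them, time stands still between calls to the robot, and variables do not carry over. Pictures are saved under pics/ and viewed, at most 10 in all, crops included, and the job is handed in when it is done.

Besides the shell and the picture viewer there is one more tool, called after "Call:" as name(argument=value, ...), one argument or row to a line, values as JSON. carry_out: Moves the arm, as the interface text tells. Its arguments: {"type":"object","properties":{"translation":{"type":"array"},"turn":{"type":"array"},"grip":{"type":"array"},"newtons":{"type":"number"}},"required":["translation","turn","grip"]}

```bash
mkdir -p pics; cat > h.py <<'E'
import numpy as np, cv2
from cell import bot
from scipy.spatial.transform import Rotation as Ro
def ray(p,uv):
    K=p["K"]; x=np.array([(uv[0]-K[0,2])/K[0,0],(uv[1]-K[1,2])/K[1,1]]); y=x.copy()
    for _ in range(20): y=x/(1+p["k1"]*(y@y))
    d=p["R"].T@np.array([y[0],y[1],1.]); return -p["R"].T@p["t"],d
def at_z(p,uv,z):
    o,d=ray(p,uv); return o+d*(z-o[2])/d[2]
def proj(p,X):
    c=p["R"]@np.array(X)+p["t"]; y=c[:2]/c[2]; y=y*(1+p["k1"]*(y@y)); return p["K"][:2,:2]@y+p["K"][:2,2]
def save(n,im,s=1): cv2.imwrite("pics/"+n,cv2.resize(im[...,::-1],None,fx=s,fy=s,interpolation=cv2.INTER_CUBIC))
E
python3 - <<'E'
from h import *
p=bot.read_camera("top"); q=bot.read_camera("side")
save("a.png",np.vstack([p["color"],q["color"]]),0.71)
for n,P in (("top",p),("side",q)):
    print(n,-P["R"].T@P["t"],P["R"][2])
    for t in ("presetter","enter","enter_top","wheel_hundreds","wheel_tens","wheel_ones"):
        for r in bot.regions_of(t,P)[:3]:
            print(t,round(r["confidence"],2),np.round(r["location"],1),at_z(P,r["location"],.07).round(4), r["mask"].sum())
s=bot.get_state(); print(s)
E
```

```text
top [ 0.41992208 -0.08152083  0.92592102] [ 0.0891527  -0.00665586 -0.99599573]
enter 0.53 [282.4 210.5] [ 0.4937 -0.0927  0.07  ] 142
enter_top 0.66 [244.2 217.7] [ 0.4758 -0.0109  0.07  ] 5492
wheel_hundreds 0.55 [217.9 222.8] [0.4632 0.0452 0.07  ] 243
wheel_tens 0.55 [235.  222.1] [0.4657 0.0086 0.07  ] 237
wheel_ones 0.6 [251.4 216.7] [ 0.4784 -0.0263  0.07  ] 232
side [ 0.30434964 -1.00070713  0.75407905] [ 0.16736699  0.7952592  -0.58271013]
enter 0.63 [272.3 213. ] [ 0.4897 -0.0798  0.07  ] 85
enter_top 0.51 [272.  216.5] [ 0.4859 -0.0938  0.07  ] 86
enter_top 0.37 [327.7 204.6] [ 0.6323 -0.0784  0.07  ] 543
wheel_hundreds 0.4 [252.2 186.5] [0.4631 0.0503 0.07  ] 75
wheel_ones 0.49 [232.9 184.9] [0.4141 0.0709 0.07  ] 539
wheel_ones 0.48 [262.  202.3] [ 0.4741 -0.0285  0.07  ] 140
{'t': 0.7, 'joint_positions': array([ 1.11848298e+00,  5.27436341e-01,  1.43273572e+00, -4.73399480e-05,
        1.18138508e+00, -1.78465618e-01]), 'qd': array([-0.00072147, -0.00031052,  0.00059516,  0.00158368, -0.00137472,
        0.00087029]), 'tau': array([-3.99003038e-04, -4.39861715e+01, -1.76951158e+01,  6.33916003e-02,
        5.04270766e-02,  6.37141156e-06]), 'tool_pos': array([0.16897043, 0.60168699, 0.23657615]), 'orientation': array([1.36487518e-01, 9.90641790e-01, 1.00841179e-05, 2.63244226e-05]), 'contact_force': array([-0.16288517,  0.0245559 ,  1.16937892]), 'torque': array([-0.00069992,  0.04585429, -0.00975159]), 'grasp_force': 0.0, 'gripper_width': 0.08690415408340622}
```

View pics/a.png

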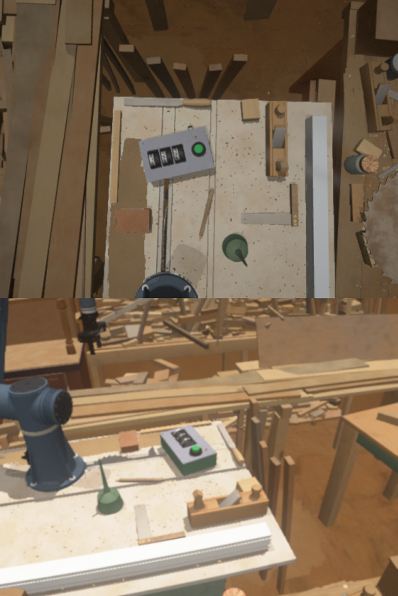

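The top view shows the presetter, with the green button at about (199,148), the three wheels at about (153–180,155) and a yaw of about 12°. The side view shows clear space around it. Next I work out the approach move.

```bash
cat >> h.py <<'E'
def rel(pos,yaw_y,tool=None):
    """shift(mm) and turn to reach TCP pos, tool down with tool y at world angle yaw_y"""
    s=bot.get_state(); R=Ro.from_quat(s["orientation"]); y=np.array([np.cos(yaw_y),np.sin(yaw_y),0]); z=np.array([0,0,-1.])
    T=Ro.from_matrix(np.c_[np.cross(y,z),y,z])
    return (R.inv().apply(np.array(pos)-s["tool_pos"])*1000).round(1),(R.inv()*T).as_rotvec().round(4)
E
python3 - <<'E'
from h import *
w=bot.read_camera("wrist"); s=bot.get_state(); R=Ro.from_quat(s["orientation"])
print(R.inv().apply(-w["R"].T@w["t"]-s["tool_pos"]), R.inv().apply(w["R"][2]), w["K"],w["k1"])
print(rel((.44,0,.3),.21))
E
```

```text
[ 0.07143571  0.00071761 -0.14800168] [-2.64401571e-01  4.85827751e-04  9.64412553e-01] [[296.34777273   0.         276.93170104]
 [  0.         296.34777273 208.42612234]
 [  0.           0.           1.        ]] -0.04333172076231196
(array([-423.6, -506. ,  -63.4]), array([ 0.000e+00, -1.000e-04,  1.087e+00]))
```

Call:
carry_out(
  translation=[
    [-50,-60,-3],
    [-100,-120,-6],
    [-150,-180,-9],
    [-200,-240,-12],
    [-240,-290,-10],
    [-280,-340,0],
    [-320,-390,5],
    [-360,-440,10],
  ],
  turn=[
    [0,0,0.14],
    [0,0,0.28],
    [0,0,0.42],
    [0,0,0.56],
    [0,0,0.7],
    [0,0,0.84],
    [0,0,0.98],
    [0,0,1.09],
  ],
  grip=[0,0,0,0,0,0,0,0],
)

```text
t: 1.75
tool_pos: [0.3704, 0.1427, 0.2323]
orientation: [0.632, 0.775, 0.001, 0.001]
contact_force: [0.3, -0.5, -0.5]
gripper_width: 0.0151
grasp_force: 0.0
```

```bash
python3 - <<'E'
from h import *
print(bot.get_state()["t"],bot.get_state()["tool_pos"],rel((.472,0.0,.2),.213))
E
```

```text
1.75 [0.3704403  0.14269688 0.23229113] (array([-160.3,   70.6,   32.5]), array([ 0.002 ,  0.0001, -0.0097]))
```

Call:
carry_out(
  translation=[
    [0,0,0],
    [0,0,0],
  ],
  turn=[
    [0,0,0],
    [0,0,0],
  ],
  grip=[0,0],
)

```text
t: 2.0
tool_pos: [0.3693, 0.1445, 0.232]
orientation: [0.631, 0.776, 0.0, -0.0]
contact_force: [-0.4, 0.7, -0.6]
gripper_width: 0.0015
grasp_force: 0.0
```

```bash
python3 - <<'E'
from h import *
print(bot.get_state()["t"],bot.get_state()["tool_pos"],rel((.472,0.0,.2),.213))
E
```

```text
2.0 [0.36928407 0.14446029 0.23198355] (array([-162.4,   71. ,   31.9]), array([-0.0004, -0.0005, -0.007 ]))
```

Call:
carry_out(
  translation=[
    [-40,18,8],
    [-80,36,16],
    [-120,54,24],
    [-162,71,32],
    [-162,71,32],
    [-162,71,32],
  ],
  turn=[
    [0,0,0],
    [0,0,0],
    [0,0,-0.007],
    [0,0,-0.007],
    [0,0,-0.007],
    [0,0,-0.007],
  ],
  grip=[0,0,0,0,0,0],
)

```text
t: 2.75
tool_pos: [0.4712, 0.0027, 0.1997]
orientation: [0.626, 0.779, -0.0, -0.001]
contact_force: [-1.1, 0.1, -0.8]
gripper_width: 0.0004
grasp_force: 0.0
```

```bash
python3 - <<'E'
from h import *
print(bot.get_state()["t"],bot.get_state()["tool_pos"])
w=bot.read_camera("wrist"); save("b.png",w["color"],1.4)
for t in ("enter","wheel_hundreds","wheel_tens","wheel_ones"):
    for r in bot.regions_of(t,w)[:2]:
        print(t,round(r["confidence"],2),np.round(r["location"],1),at_z(w,r["location"],.075).round(4), r["mask"].sum())
E
```

```text
2.75 [0.47116881 0.00272456 0.19972994]
wheel_hundreds 0.9 [276.3 157.7] [0.4616 0.0477 0.075 ] 1267
wheel_tens 0.85 [276.4 197.6] [0.4697 0.0112 0.075 ] 1203
wheel_ones 0.57 [280.1 228.6] [ 0.4798 -0.0182  0.075 ] 706
```

View pics/b.png

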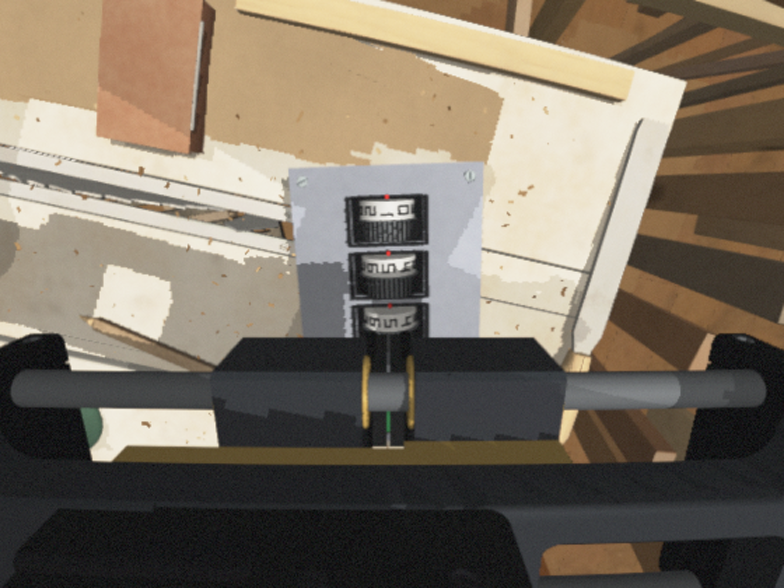

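The wrist view shows the plate corners at about (290,169) and (481,163), and the wheel windows at about (388,222), (388,275) and (388,322). The digits read roughly 1, 5, 5. I'll zoom in and fix the pose.

```bash
python3 - <<'E'
from h import *
w=bot.read_camera("wrist"); im=w["color"]
save("c.png",np.rot90(im[134:242,245:310],1),7)
a,b=[at_z(w,np.array(u)/1.4,.062) for u in ((290,169),(481,163))]
d=b-a; yaw=np.arctan2(d[1],d[0]); print(a,b,np.linalg.norm(d),yaw)
red=(im[...,0].astype(int)>im[...,1]+90)&(im[...,0].astype(int)>im[...,2]+90)
n,l,st,c=cv2.connectedComponentsWithStats(red[134:242,245:310].astype(np.uint8))
for i in range(1,n):
    if st[i,4]>1:
        print(st[i,4],c[i]+[245,134],at_z(w,c[i]+[245,134],.063))
# top camera: plate mask corners
p=bot.read_camera("top")
r=bot.regions_of("presetter",p)
for x in r[:2]: print(x["confidence"],x["mask"].sum(),cv2.minAreaRect(np.argwhere(x["mask"])[:,::-1].astype(np.float32)))
E
```

```text
[0.39229218 0.06518689 0.062     ] [0.51542469 0.09610862 0.062     ] 0.12695577016259713 0.24603778613168664
785 [287.38471338 168.79363057] [0.4752407  0.03744168 0.063     ]
303 [276.56435644 148.55775578] [0.46095145 0.05396873 0.063     ]
16 [286.9375 148.125 ] [0.47045868 0.05646916 0.063     ]
4 [245.  152.5] [0.4324269  0.04396347 0.063     ]
6 [276.5 179. ] [0.46712212 0.02549247 0.063     ]
178 [278.99438202 186.80337079] [0.47115498 0.01848183 0.063     ]
11 [279.09090909 190.36363636] [0.47201478 0.01503274 0.063     ]
4 [267.  191.5] [0.46065608 0.01137943 0.063     ]
114 [249.0877193  223.54385965] [ 0.44974662 -0.02489653  0.063     ]
2 [278.  216.5] [ 0.47673168 -0.01136042  0.063     ]
7 [266.28571429 223.42857143] [ 0.46672852 -0.02104726  0.063     ]
10 [266.8 231.7] [ 0.46905697 -0.0296172   0.063     ]
0.86 2199 ((246.80897521972656, 215.505615234375), (64.45973205566406, 97.28922271728516), 77.00537872314453)
```

View pics/c.png

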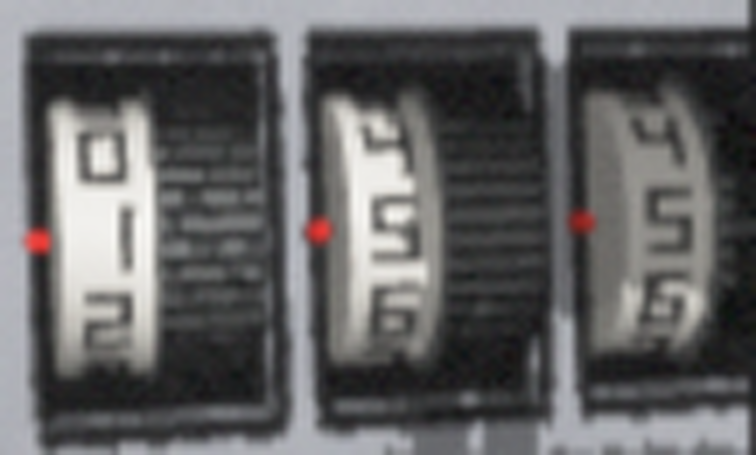

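Reading: 1, 5, 5 (pointers at crop x≈38, 318 and 583). So hundreds need +2, tens +2, and ones already shows 5. Next, the pose from the pointers and the button.

```bash
python3 - <<'E'
from h import *
w=bot.read_camera("wrist"); p=bot.read_camera("top")
im=w["color"].astype(int); red=(im[...,0]>im[...,1]+70)&(im[...,0]>im[...,2]+70)
sub=red[130:245,265:290].astype(np.uint8); n,l,st,c=cv2.connectedComponentsWithStats(sub)
pr=[c[i]+[265,130] for i in range(1,n)]; print(pr)
W=np.array([at_z(w,u,.063) for u in pr]); print(W)
d=W[0]-W[-1]; print("yaw red",np.arctan2(-d[0],d[1]),np.linalg.norm(d))
im=p["color"].astype(int); g=((im[...,1]>im[...,0]+40)&(im[...,1]>im[...,2]+40)).astype(np.uint8)
n,l,st,c=cv2.connectedComponentsWithStats(g)
for i in range(1,n):
    if st[i,4]>20: print("green",st[i],c[i],at_z(p,c[i],.08))
for t in ("wheel_hundreds","wheel_tens"):
    m=bot.regions_of(t,w)[0]["mask"]; r=cv2.boundingRect(m.astype(np.uint8)); print(t,r)
    x,y,ww,h=r
    print(at_z(w,(x+ww/2,y),.075),at_z(w,(x+ww/2,y+h),.075))
s=bot.read_camera("side"); 
im=s["color"].astype(int); g=((im[...,1]>im[...,0]+50)&(im[...,1]>im[...,2]+50)).astype(np.uint8)
n,l,st,c=cv2.connectedComponentsWithStats(g)
for i in range(1,n):
    if st[i,4]>20: print("green",st[i],c[i],at_z(s,c[i],.08))
print(bot.get_state()["tool_pos"])
E
```

```text
[array([275., 138.]), array([276. , 178.2]), array([277.5, 216. ])]
[[ 0.45794643  0.06243939  0.063     ]
 [ 0.46695281  0.0253861   0.063     ]
 [ 0.47655276 -0.0117305   0.063     ]]
yaw red 0.2457887680602074 0.07646808582631341
green [273 203  13  13 128] [279.3125    209.0078125] [ 0.4958425 -0.0859171  0.08     ]
wheel_hundreds (252, 140, 46, 31)
[0.45829606 0.06111623 0.075     ] [0.46422234 0.03371316 0.075     ]
wheel_tens (255, 179, 44, 32)
[0.46761974 0.02680798 0.075     ] [ 0.47421171 -0.00342754  0.075     ]
green [270 208  11   7  60] [275.21666667 211.05      ] [ 0.49554388 -0.08713049  0.08      ]
[4.72252146e-01 4.61846807e-04 1.99967304e-01]
```

```bash
cat >> h.py <<'E'
O=np.array([.4787,-.0186]); YAW=.246
def P(x,y,z): c,s=np.cos(YAW),np.sin(YAW); return np.array([O[0]+(c*x-s*y)/1000,O[1]+(s*x+c*y)/1000,z/1000])
def rep():
    s=bot.get_state(); d=s["tool_pos"][:2]-O; c,sn=np.cos(YAW),np.sin(YAW)
    print("t",s["t"],"presetter mm",((c*d[0]+sn*d[1])*1e3).round(1),((-sn*d[0]+c*d[1])*1e3).round(1),"z",(s["tool_pos"][2]*1e3).round(2),"F",s["contact_force"].round(1))
E
python3 -c "
from h import *
rep(); print(rel(P(-7,62,98),YAW))"
```

```text
t 3.4 presetter mm -1.6 20.1 z 199.97 F [ 0.9 -0.2  0.2]
(array([ 41.8,  -6.7, 102. ]), array([ 0.0001,  0.0001, -0.0322]))
```

Call:
carry_out(
  translation=[
    [42,-6.7,30],
    [42,-6.7,60],
    [42,-6.7,85],
    [42,-6.7,98],
    [42,-6.7,102],
    [42,-6.7,102],
    [42,-6.7,102],
  ],
  turn=[
    [0,0,-0.032],
    [0,0,-0.032],
    [0,0,-0.032],
    [0,0,-0.032],
    [0,0,-0.032],
    [0,0,-0.032],
    [0,0,-0.032],
  ],
  grip=[0,0,0,0,0,0,0],
)

```text
t: 4.28
tool_pos: [0.4574, 0.04, 0.0986]
orientation: [0.615, 0.788, 0.0, 0.001]
contact_force: [-0.1, 0.2, -0.7]
gripper_width: 0.0008
grasp_force: 0.0
```

```bash
python3 - <<'E'
from h import *
rep(); print(rel(P(-7,62,94),YAW))
s=bot.read_camera("side"); u=proj(s,P(0,62,75)).astype(int); save("d.png",s["color"][u[1]-45:u[1]+45,u[0]-60:u[0]+60],5)
E
```

```text
t 4.275 presetter mm -6.4 62.0 z 98.61 F [-0.1  0.2 -0.7]
(array([-0. , -0.6,  4.6]), array([ 0.0015,  0.0007, -0.0001]))
```

View pics/d.png

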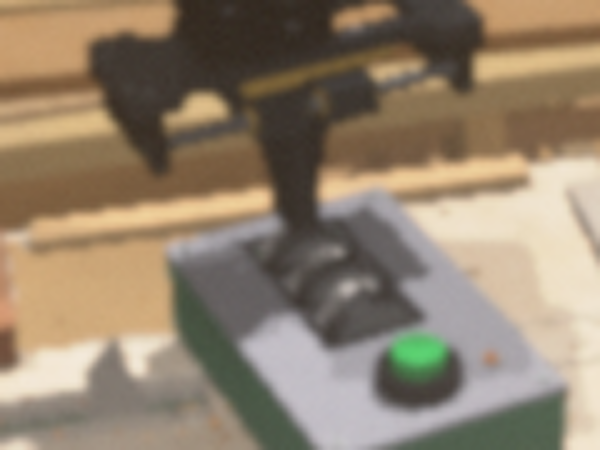

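The finger tip sits just above the left wheel, at about (300,225), and the button is at (418,350). I'll probe downward.

Call:
carry_out(
  translation=[
    [0,0,2],
    [0,0,4],
    [0,0,4],
  ],
  turn=[
    [0,0,0],
    [0,0,0],
    [0,0,0],
  ],
  grip=[0,0,0],
)

```text
t: 4.7
tool_pos: [0.4567, 0.0402, 0.0938]
orientation: [0.615, 0.789, -0.0, -0.0]
contact_force: [0.4, -0.1, -0.3]
gripper_width: 0.0005
grasp_force: 0.0
```

Call:
carry_out(
  translation=[
    [0,0,1.5],
    [0,0,2.5],
    [0,0,2.5],
  ],
  turn=[
    [0,0,0],
    [0,0,0],
    [0,0,0],
  ],
  grip=[0,0,0],
)

```text
t: 5.08
tool_pos: [0.4567, 0.0402, 0.0913]
orientation: [0.615, 0.789, -0.0, -0.0]
contact_force: [-0.1, 0.1, 0.8]
gripper_width: 0.0003
grasp_force: 0.0
```

Call:
carry_out(
  translation=[
    [0,0,1],
    [0,0,2],
    [0,0,2],
  ],
  turn=[
    [0,0,0],
    [0,0,0],
    [0,0,0],
  ],
  grip=[0,0,0],
)

```text
t: 5.45
tool_pos: [0.4568, 0.0402, 0.0895]
orientation: [0.615, 0.789, 0.0, 0.0]
contact_force: [0.4, 0.7, 1.0]
gripper_width: 0.0006
grasp_force: 0.8
```

```bash
python3 -c "
from h import *
rep()"
```

```text
t 5.45 presetter mm -6.9 62.3 z 89.49 F [0.4 0.7 1. ]
```

Call:
carry_out(
  translation=[
    [0,0,1],
    [0,0,2],
    [0,0,2],
  ],
  turn=[
    [0,0,0],
    [0,0,0],
    [0,0,0],
  ],
  grip=[0,0,0],
)

```text
t: 5.82
tool_pos: [0.4569, 0.0402, 0.0876]
orientation: [0.615, 0.789, 0.0, 0.0]
contact_force: [0.1, -0.1, 3.7]
gripper_width: 0.0003
grasp_force: 2.3
```

Call:
carry_out(
  translation=[
    [0,0,0.8],
    [0,0,1.5],
    [0,0,1.5],
  ],
  turn=[
    [0,0,0],
    [0,0,0],
    [0,0,0],
  ],
  grip=[0,0,0],
)

```text
t: 6.2
tool_pos: [0.4569, 0.0402, 0.0862]
orientation: [0.615, 0.789, 0.0, 0.0]
contact_force: [0.4, -0.2, 6.5]
gripper_width: 0.0005
grasp_force: 3.3
```

Call:
carry_out(
  translation=[
    [0,0,0.8],
    [0,0,1.6],
    [0,0,1.6],
  ],
  turn=[
    [0,0,0],
    [0,0,0],
    [0,0,0],
  ],
  grip=[0,0,0],
)

```text
t: 6.58
tool_pos: [0.457, 0.0401, 0.0848]
orientation: [0.615, 0.789, 0.0, 0.0]
contact_force: [-1.2, 0.6, 7.6]
gripper_width: 0.0006
grasp_force: 4.3
```

Call:
carry_out(
  translation=[
    [0,3,0.2],
    [0,6,0.2],
    [0,9,0.2],
    [0,12,0.2],
    [0,14.5,0.2],
    [0,14.5,0.2],
  ],
  turn=[
    [0,0,0],
    [0,0,0],
    [0,0,0],
    [0,0,0],
    [0,0,0],
    [0,0,0],
  ],
  grip=[0,0,0,0,0,0],
)

```text
t: 7.32
tool_pos: [0.4727, 0.0438, 0.0848]
orientation: [0.615, 0.788, 0.001, 0.002]
contact_force: [2.1, 2.0, 7.0]
gripper_width: 0.0003
grasp_force: 3.6
```

```bash
python3 -c "
from h import *
rep()"
```

```text
t 7.325 presetter mm 9.4 62.0 z 84.8 F [2.1 2.  7. ]
```

Call:
carry_out(
  translation=[
    [0,0,-4],
    [0,-7,-12],
    [0,-21,-25],
    [0,-21,-25],
    [0,-21,-25],
  ],
  turn=[
    [0,0,0],
    [0,0,0],
    [0,0,0],
    [0,0,0],
    [0,0,0],
  ],
  grip=[0,0,0,0,0],
)

```text
t: 7.95
tool_pos: [0.4505, 0.0384, 0.1094]
orientation: [0.615, 0.788, 0.0, 0.0]
contact_force: [-0.4, 0.4, -0.1]
gripper_width: 0.0001
grasp_force: 0.0
```

```bash
python3 - <<'E'
from h import *
rep(); w=bot.read_camera("wrist"); s=bot.read_camera("side"); p=bot.read_camera("top")
def cut(P_,y,hw=26,hh=26):
    u=proj(P_,P(0,y,75)).astype(int); print(u); c=P_["color"][max(0,u[1]-hh):u[1]+hh,max(0,u[0]-hw):u[0]+hw]; return cv2.resize(np.rot90(c,1),(380,380),interpolation=cv2.INTER_CUBIC)
save("e.png",np.hstack([cut(w,62,50,50),cut(p,40)]))
E
```

```text
t 7.95 presetter mm -13.5 62.2 z 109.38 F [-0.4  0.4 -0.1]
[295 241]
[229 220]
```

View pics/e.png

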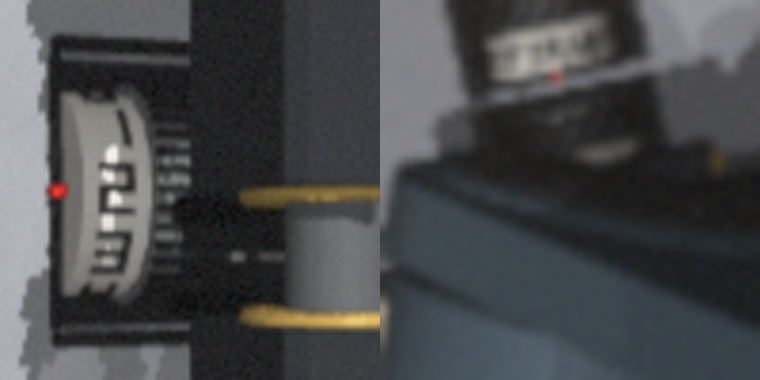

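Hundreds moved one click and now shows 2. I'll repeat the stroke.

Call:
carry_out(
  translation=[
    [0,7,10],
    [0,7,18],
    [0,7,21],
    [0,7,22.5],
    [0,7,23.5],
    [0,7,24.3],
    [0,7,25],
    [0,7,25],
  ],
  turn=[
    [0,0,0],
    [0,0,0],
    [0,0,0],
    [0,0,0],
    [0,0,0],
    [0,0,0],
    [0,0,0],
    [0,0,0],
  ],
  grip=[0,0,0,0,0,0,0,0],
)

```text
t: 9.1
tool_pos: [0.4577, 0.0402, 0.0848]
orientation: [0.615, 0.788, 0.0, 0.001]
contact_force: [-0.9, -1.4, 8.4]
gripper_width: 0.0003
grasp_force: 4.3
```

Call:
carry_out(
  translation=[
    [0,3,0.2],
    [0,6,0.2],
    [0,9,0.2],
    [0,12,0.2],
    [0,14,0.2],
    [0,14,0.2],
  ],
  turn=[
    [0,0,0],
    [0,0,0],
    [0,0,0],
    [0,0,0],
    [0,0,0],
    [0,0,0],
  ],
  grip=[0,0,0,0,0,0],
)

```text
t: 9.85
tool_pos: [0.4726, 0.0439, 0.0848]
orientation: [0.615, 0.788, 0.001, 0.002]
contact_force: [1.4, 1.7, 6.6]
gripper_width: 0.0004
grasp_force: 3.6
```

Call:
carry_out(
  translation=[
    [0,0,-4],
    [0,-7,-12],
    [-15,-14,-25],
    [-38,-14,-25],
    [-38,-14,-25],
    [-38,-14,-25],
  ],
  turn=[
    [0,0,0],
    [0,0,0],
    [0,0,0],
    [0,0,0],
    [0,0,0],
    [0,0,0],
  ],
  grip=[0,0,0,0,0,0],
)

```text
t: 10.6
tool_pos: [0.4658, 0.0032, 0.1091]
orientation: [0.615, 0.788, -0.0, -0.0]
contact_force: [0.6, -0.2, -0.8]
gripper_width: 0.0006
grasp_force: 0.0
```

```bash
python3 - <<'E'
from h import *
rep(); print(rel(P(-7,24,96),YAW)); w=bot.read_camera("wrist")
u=proj(w,P(0,45,75)).astype(int); print(u)
save("f.png",np.rot90(w["color"][max(0,u[1]-70):u[1]+70,u[0]-50:u[0]+50],1),5)
E
```

```text
t 10.6 presetter mm -7.2 24.3 z 109.12 F [ 0.6 -0.2 -0.8]
(array([-0.3,  0.2, 13.1]), array([-0.0007, -0.0005, -0.0011]))
[286 211]
```

View pics/f.png

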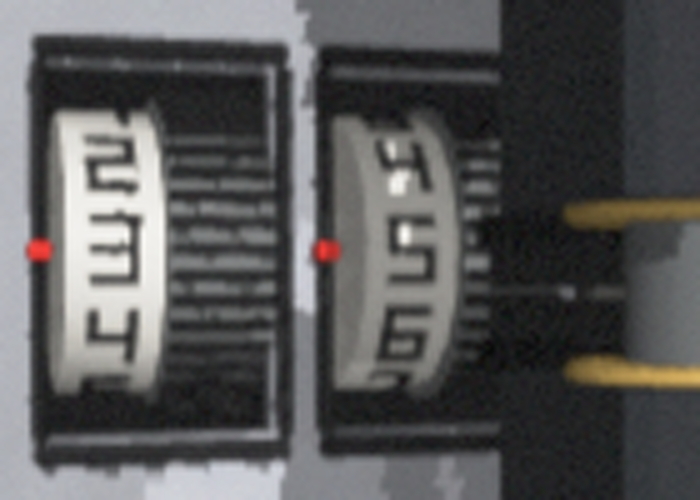

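Hundreds shows 3 (at about (110,250)) and tens shows 5 (at about (410,250)). I'll probe the tens wheel.

Call:
carry_out(
  translation=[
    [0,0,7],
    [0,0,13],
    [0,0,15],
    [0,0,15],
  ],
  turn=[
    [0,0,0],
    [0,0,0],
    [0,0,0],
    [0,0,0],
  ],
  grip=[0,0,0,0],
)

```text
t: 11.15
tool_pos: [0.4663, 0.0036, 0.0936]
orientation: [0.615, 0.789, -0.0, -0.0]
contact_force: [-0.4, -0.5, 1.4]
gripper_width: 0.0006
grasp_force: 0.0
```

Call:
carry_out(
  translation=[
    [0,0,1],
    [0,0,2],
    [0,0,2],
  ],
  turn=[
    [0,0,0],
    [0,0,0],
    [0,0,0],
  ],
  grip=[0,0,0],
)

```text
t: 11.52
tool_pos: [0.4666, 0.0034, 0.0921]
orientation: [0.615, 0.789, 0.0, 0.0]
contact_force: [-0.2, -0.1, 1.8]
gripper_width: 0.0005
grasp_force: 0.8
```

Call:
carry_out(
  translation=[
    [0,0,1],
    [0,0,2],
    [0,0,2.5],
    [0,0,2.5],
  ],
  turn=[
    [0,0,0],
    [0,0,0],
    [0,0,0],
    [0,0,0],
  ],
  grip=[0,0,0,0],
)

```text
t: 12.02
tool_pos: [0.4667, 0.0034, 0.0897]
orientation: [0.615, 0.789, 0.0, 0.0]
contact_force: [-0.6, 0.7, 5.5]
gripper_width: 0.0007
grasp_force: 2.7
```

Call:
carry_out(
  translation=[
    [0,0,1],
    [0,0,2],
    [0,0,2.4],
    [0,0,2.4],
  ],
  turn=[
    [0,0,0],
    [0,0,0],
    [0,0,0],
    [0,0,0],
  ],
  grip=[0,0,0,0],
)

```text
t: 12.52
tool_pos: [0.4668, 0.0034, 0.0876]
orientation: [0.615, 0.789, 0.0, 0.0]
contact_force: [-1.4, -0.1, 7.7]
gripper_width: 0.0004
grasp_force: 4.2
```

Call:
carry_out(
  translation=[
    [0,3,0.2],
    [0,6,0.2],
    [0,9,0.2],
    [0,12,0.2],
    [0,14,0.2],
    [0,14,0.2],
  ],
  turn=[
    [0,0,0],
    [0,0,0],
    [0,0,0],
    [0,0,0],
    [0,0,0],
    [0,0,0],
  ],
  grip=[0,0,0,0,0,0],
)

```text
t: 13.28
tool_pos: [0.4817, 0.007, 0.0875]
orientation: [0.615, 0.788, 0.001, 0.001]
contact_force: [1.5, 2.3, 6.6]
gripper_width: 0.0004
grasp_force: 3.6
```

Same signature as before, so I'll do the second stroke and then retreat towards a viewing height.

Call:
carry_out(
  translation=[
    [0,0,-4],
    [0,-6,-10],
    [0,-14,-10],
    [0,-14,-10],
    [0,-14,-4],
    [0,-14,-2],
    [0,-14,-1],
    [0,-14,0],
  ],
  turn=[
    [0,0,0],
    [0,0,0],
    [0,0,0],
    [0,0,0],
    [0,0,0],
    [0,0,0],
    [0,0,0],
    [0,0,0],
  ],
  grip=[0,0,0,0,0,0,0,0],
)

```text
t: 14.28
tool_pos: [0.4672, 0.0034, 0.0872]
orientation: [0.615, 0.789, 0.0, 0.001]
contact_force: [-1.3, 1.0, 9.1]
gripper_width: 0.0004
grasp_force: 4.5
```

Call:
carry_out(
  translation=[
    [0,0,0],
    [0,3,0.2],
    [0,6,0.2],
    [0,9,0.2],
    [0,12,0.2],
    [0,14,0.2],
    [0,14,0.2],
  ],
  turn=[
    [0,0,0],
    [0,0,0],
    [0,0,0],
    [0,0,0],
    [0,0,0],
    [0,0,0],
    [0,0,0],
  ],
  grip=[0,0,0,0,0,0,0],
)

```text
t: 15.15
tool_pos: [0.4822, 0.0068, 0.0873]
orientation: [0.615, 0.788, 0.001, 0.002]
contact_force: [1.4, 1.3, 8.0]
gripper_width: 0.0007
grasp_force: 4.4
```

Call:
carry_out(
  translation=[
    [0,0,-4],
    [0,-7,-20],
    [-30,-7,-40],
    [-70,-7,-60],
    [-94,-7,-60],
    [-94,-7,-60],
    [-94,-7,-60],
  ],
  turn=[
    [0,0,0],
    [0,0,0],
    [0,0,0],
    [0,0,0],
    [0,0,0],
    [0,0,0],
    [0,0,0],
  ],
  grip=[0,0,0,0,0,0,0],
)

```text
t: 16.02
tool_pos: [0.4948, -0.0851, 0.1464]
orientation: [0.615, 0.788, -0.0, -0.001]
contact_force: [0.4, 0.6, 0.1]
gripper_width: 0.0004
grasp_force: 0.0
```

```bash
python3 - <<'E'
from h import *
rep(); print(rel(P(0,-70,102),YAW)); w=bot.read_camera("wrist")
u=proj(w,P(0,28,75)).astype(int); print(u)
save("g.png",np.rot90(w["color"][max(0,u[1]-80):u[1]+80,u[0]-50:u[0]+50],1),5)
E
```

```text
t 16.025 presetter mm -0.5 -68.5 z 146.44 F [0.4 0.6 0.1]
(array([-1.6,  0.6, 44.4]), array([-0.0018, -0.0017, -0.0002]))
[276  92]
```

View pics/g.png

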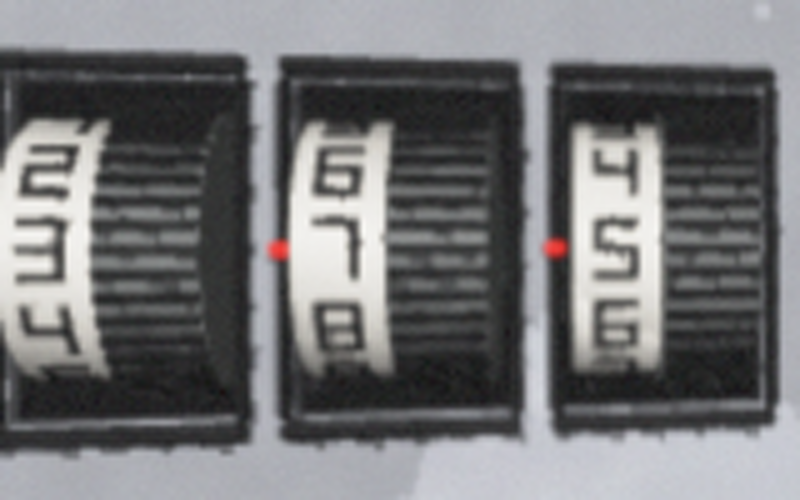

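All three read 3 7 5, centred on the pointers at y≈250. Now the enter button.

Call:
carry_out(
  translation=[
    [-1.5,0.6,25],
    [-1.5,0.6,44],
    [-1.5,0.6,50],
    [-1.5,0.6,53],
    [-1.5,0.6,55],
    [-1.5,0.6,57],
    [-1.5,0.6,58.5],
    [-1.5,0.6,58.5],
  ],
  turn=[
    [0,0,0],
    [0,0,0],
    [0,0,0],
    [0,0,0],
    [0,0,0],
    [0,0,0],
    [0,0,0],
    [0,0,0],
  ],
  grip=[0,0,0,0,0,0,0,0],
)

```text
t: 17.08
tool_pos: [0.496, -0.0862, 0.092]
orientation: [0.615, 0.789, 0.0, -0.001]
contact_force: [-7.2, 5.5, 31.9]
gripper_width: 0.0004
grasp_force: 15.7
```

Call:
carry_out(
  translation=[
    [0,0,0.5],
    [0,0,1],
    [0,0,1],
  ],
  turn=[
    [0,0,0],
    [0,0,0],
    [0,0,0],
  ],
  grip=[0,0,0],
)

```text
t: 17.45
tool_pos: [0.496, -0.0862, 0.0918]
orientation: [0.615, 0.789, 0.0, -0.0]
contact_force: [-8.8, 5.5, 38.9]
gripper_width: 0.0002
grasp_force: 19.3
```

Hard contact at tip height 78 mm, which is 2 mm of travel rather than 6, and there is a sideways force. I'll look before pushing any further.

```bash
python3 - <<'E'
from h import *
rep(); print(bot.tips_ahead); s=bot.read_camera("side"); w=bot.read_camera("wrist")
print(Ro.from_quat(bot.get_state()["orientation"]).as_matrix()[:,2])
u=proj(s,P(0,-70,78)).astype(int); print(u, proj(w,P(0,-70,78)))
a=cv2.resize(s["color"][u[1]-40:u[1]+30,u[0]-40:u[0]+40],(480,420),interpolation=cv2.INTER_CUBIC)
v=proj(w,P(0,-70,78)).astype(int)
b=cv2.resize(w["color"][v[1]-60:v[1]+10,v[0]-27:v[0]+27],(320,420),interpolation=cv2.INTER_CUBIC)
save("h.png",np.hstack([a,b]))
E
```

```text
t 17.45 presetter mm 0.4 -69.8 z 91.85 F [-8.8  5.5 38.9]
0.014
[-2.24139494e-04  4.62217564e-04 -9.99999868e-01]
[275 211] [274.67332134 254.61394161]
```

View pics/h.png

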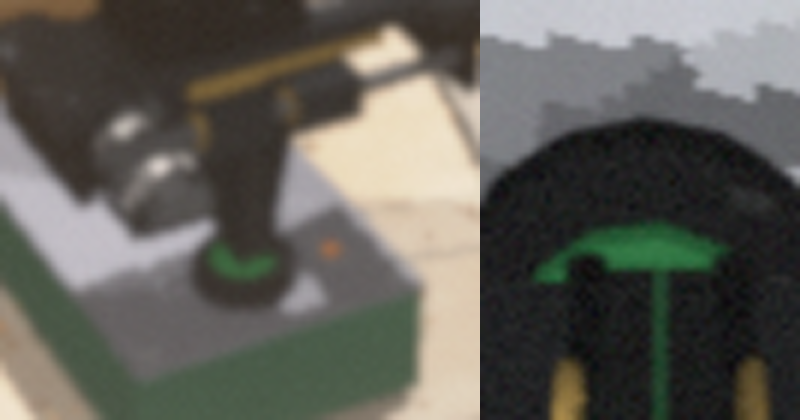

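The side view shows the green button (at about (240,262)) partly down. In the wrist view the closed finger pair (edges at about x=560–740) overlaps the collar, so the 30 mm wide pair catches on it. A single finger (15×19 mm) fits inside the 28 mm button, so I'll lift, open to 40 mm and shift over.

Call:
carry_out(
  translation=[
    [0,0,-8],
    [0,0,-25],
    [0,-14,-45],
    [0,-27.5,-45],
    [0,-27.5,-45],
    [0,-27.5,-45],
    [0,-27.5,-45],
  ],
  turn=[
    [0,0,0],
    [0,0,0],
    [0,0,0],
    [0,0,0],
    [0,0,0],
    [0,0,0],
    [0,0,0],
  ],
  grip=[0,0,40,40,40,40,40],
)

```text
t: 18.42
tool_pos: [0.4707, -0.0941, 0.1316]
orientation: [0.615, 0.789, -0.0, -0.0]
contact_force: [0.4, 0.5, 0.6]
gripper_width: 0.0377
grasp_force: 0.0
```

```bash
cat >> h.py <<'E'
def green():
    s=bot.get_state(); rep(); print("w",s["gripper_width"])
    for n in ("top","side","wrist"):
        p=bot.read_camera(n); im=p["color"].astype(int); g=((im[...,1]>im[...,0]+40)&(im[...,1]>im[...,2]+40)).astype(np.uint8)
        k,l,st,c=cv2.connectedComponentsWithStats(g)
        if k<2: print(n,"none"); continue
        i=1+st[1:,4].argmax(); X=at_z(p,c[i],.08); d=X[:2]-O; cc,ss=np.cos(YAW),np.sin(YAW)
        print(n,st[i],c[i].round(1),X.round(4),"presetter",(1e3*np.array([cc*d[0]+ss*d[1],-ss*d[0]+cc*d[1]])).round(1))
    im=p["color"].astype(int); red=(im[...,0]>im[...,1]+70)&(im[...,0]>im[...,2]+70)
    for y in (62,24,-14):
        u=proj(p,P(0,y+21.5,63)).astype(int); a=np.argwhere(red[max(0,u[1]-6):u[1]+7,u[0]-6:u[0]+7])
        if len(a): 
            X=at_z(p,a.mean(0)[::-1]+[u[0]-6,max(0,u[1]-6)],.063); print("red err mm",y,((X-P(0,y+21.5,63))*1e3).round(1))
    return p
E
python3 - <<'E'
from h import *
w=green()
save("i.png",w["color"],1.4)
E
```

```text
t 18.425 presetter mm -26.1 -71.3 z 131.6 F [0.4 0.5 0.6]
w 0.03765376796817856
top none
side [272 212   7   4  21] [275.1 213.4] [ 0.4933 -0.0965  0.08  ] presetter [ -4.8 -79.1]
wrist [294 215  37  35 821] [310.7 229.6] [ 0.4945 -0.0858  0.08  ] presetter [ -1.1 -69. ]
red err mm 24 [-0.4  1.   0. ]
red err mm -14 [-0.2  0.2  0. ]
```

View pics/i.png

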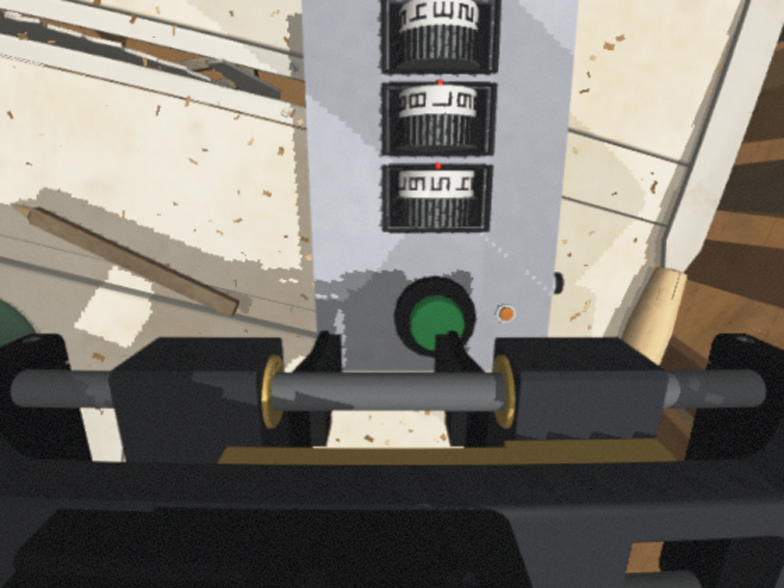

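The presetter hasn't moved and the wheels still read 3 7 5. The right finger's thin tip is at about (450,335) and the button centre at about (437,322). I'll press with that finger alone.

Call:
carry_out(
  translation=[
    [0,2.5,10],
    [0,2.5,20],
    [0,2.5,28],
    [0,2.5,30],
    [0,2.5,30],
  ],
  turn=[
    [0,0,0],
    [0,0,0],
    [0,0,0],
    [0,0,0],
    [0,0,0],
  ],
  grip=[40,40,40,40,40],
)

```text
t: 19.2
tool_pos: [0.4728, -0.0934, 0.1019]
orientation: [0.615, 0.789, -0.0, -0.0]
contact_force: [-0.5, -0.0, 0.4]
gripper_width: 0.0403
grasp_force: 0.0
```

```bash
python3 -c "
from h import *
rep(); print(bot.get_state()['gripper_width'])"
```

```text
t 19.2 presetter mm -24.0 -71.1 z 101.87 F [-0.5 -0.   0.4]
0.04025383593229381
```

Call:
carry_out(
  translation=[
    [0,0,5],
    [0,0,8],
    [0,0,9.5],
    [0,0,10.5],
    [0,0,11],
    [0,0,11],
  ],
  turn=[
    [0,0,0],
    [0,0,0],
    [0,0,0],
    [0,0,0],
    [0,0,0],
    [0,0,0],
  ],
  grip=[40,40,40,40,40,40],
)

```text
t: 19.95
tool_pos: [0.4734, -0.0937, 0.0922]
orientation: [0.615, 0.789, 0.0, 0.001]
contact_force: [-0.7, 0.6, 10.6]
gripper_width: 0.0399
grasp_force: 5.4
```

Call:
carry_out(
  translation=[
    [0,0,1],
    [0,0,2],
    [0,0,2],
  ],
  turn=[
    [0,0,0],
    [0,0,0],
    [0,0,0],
  ],
  grip=[40,40,40],
)

```text
t: 20.32
tool_pos: [0.4735, -0.0937, 0.0919]
orientation: [0.615, 0.789, 0.0, 0.002]
contact_force: [-5.3, 1.2, 25.3]
gripper_width: 0.0396
grasp_force: 12.8
```

Same stop at 91.9 with the finger inside the collar. I'll check where the spring contact begins, to tell whether this is full travel.

Call:
carry_out(
  translation=[
    [0,0,-3],
    [0,0,-5],
    [0,0,-5],
    [0,0,-5],
  ],
  turn=[
    [0,0,0],
    [0,0,0],
    [0,0,0],
    [0,0,0],
  ],
  grip=[40,40,40,40],
)

```text
t: 20.82
tool_pos: [0.4734, -0.0936, 0.0942]
orientation: [0.615, 0.788, 0.0, 0.001]
contact_force: [0.1, -0.7, 4.4]
gripper_width: 0.04
grasp_force: 2.3
```

```bash
python3 -c "
from h import *
rep();rep(); green()"
```

```text
t 20.825 presetter mm -23.4 -71.5 z 94.2 F [ 0.1 -0.7  4.4]
t 20.825 presetter mm -23.4 -71.5 z 94.2 F [ 0.1 -0.7  4.4]
t 20.825 presetter mm -23.4 -71.5 z 94.2 F [ 0.1 -0.7  4.4]
w 0.04004515307775351
top none
side [272 213   6   3   8] [274.4 214.5] [ 0.4905 -0.1005  0.08  ] presetter [ -8.5 -82.3]
wrist [293 230  43  36 652] [307.1 246.4] [ 0.4904 -0.0844  0.08  ] presetter [ -4.7 -66.6]
red err mm 62 [ 14.1 -56.8   0. ]
red err mm 24 [-0.5  1.5  0. ]
red err mm -14 [-0.1  0.3  0. ]
```

Call:
carry_out(
  translation=[
    [0,0,-2],
    [0,0,-2],
    [0,0,-2],
  ],
  turn=[
    [0,0,0],
    [0,0,0],
    [0,0,0],
  ],
  grip=[40,40,40],
)

```text
t: 21.35
tool_pos: [0.4733, -0.0936, 0.0962]
orientation: [0.615, 0.788, 0.0, 0.0]
contact_force: [2.6, 0.4, 2.4]
gripper_width: 0.0404
grasp_force: 1.6
```

```bash
python3 -c "
from h import *
rep();rep(); green()"
```

```text
t 21.35 presetter mm -23.5 -71.5 z 96.15 F [2.6 0.4 2.4]
t 21.35 presetter mm -23.5 -71.5 z 96.15 F [2.6 0.4 2.4]
t 21.35 presetter mm -23.5 -71.5 z 96.15 F [2.6 0.4 2.4]
w 0.04042344666344897
top none
side [272 213   6   3  10] [274.2 214.4] [ 0.4902 -0.1     0.08  ] presetter [ -8.7 -81.7]
wrist [293 230  44  36 654] [307.3 246.4] [ 0.4909 -0.0851  0.08  ] presetter [ -4.4 -67.5]
red err mm 62 [ 14.3 -57.4   0. ]
red err mm 24 [-0.5  1.5  0. ]
red err mm -14 [-0.2  0.3  0. ]
```

Call:
carry_out(
  translation=[
    [0,0,-2],
    [0,0,-2],
    [0,0,-2],
  ],
  turn=[
    [0,0,0],
    [0,0,0],
    [0,0,0],
  ],
  grip=[40,40,40],
)

```text
t: 21.88
tool_pos: [0.4723, -0.0932, 0.098]
orientation: [0.615, 0.789, -0.0, -0.001]
contact_force: [0.7, -0.8, 1.0]
gripper_width: 0.0402
grasp_force: 1.0
```

```bash
python3 -c "
from h import *
rep();rep(); green()"
```

```text
t 21.875 presetter mm -24.4 -70.8 z 97.96 F [ 0.7 -0.8  1. ]
t 21.875 presetter mm -24.4 -70.8 z 97.96 F [ 0.7 -0.8  1. ]
t 21.875 presetter mm -24.4 -70.8 z 97.96 F [ 0.7 -0.8  1. ]
w 0.04020555047885423
top none
side [272 212   7   4  17] [274.4 213.9] [ 0.491 -0.098  0.08 ] presetter [ -7.4 -80. ]
wrist [294 230  44  36 601] [309.  246.9] [ 0.4913 -0.0854  0.08  ] presetter [ -4.1 -67.8]
red err mm 62 [ 13.8 -55.2   0. ]
red err mm 24 [-0.5  1.4  0. ]
red err mm -14 [-0.1  0.4  0. ]
```

The spring force runs from about 1 N at 98 mm to 4.4 N at 94.2 mm, then a hard stop at 92 mm. That is the full 6 mm of travel at about 1 N/mm with a constant 4 mm height offset, so the button was fully down. I'll retract and verify.

Call:
carry_out(
  translation=[
    [0,0,-8],
    [0,0,-25],
    [0,0,-50],
    [0,10,-70],
    [0,24,-80],
    [0,24,-80],
    [0,24,-80],
    [0,24,-80],
  ],
  turn=[
    [0,0,0],
    [0,0,0],
    [0,0,0],
    [0,0,0],
    [0,0,0],
    [0,0,0],
    [0,0,0],
    [0,0,0],
  ],
  grip=[40,40,40,40,40,40,40,40],
)

```text
t: 23.02
tool_pos: [0.4949, -0.0873, 0.1774]
orientation: [0.615, 0.788, -0.0, -0.001]
contact_force: [-0.7, 0.5, 0.4]
gripper_width: 0.0401
grasp_force: 0.0
```

```bash
python3 - <<'E'
from h import *
w=green(); u=proj(w,P(0,0,75)).astype(int); print(u)
save("j.png",np.rot90(w["color"][max(0,u[1]-100):u[1]+100,u[0]-70:u[0]+70],1),4)
E
```

```text
t 23.025 presetter mm -1.0 -70.6 z 177.4 F [-0.7  0.5  0.4]
w 0.04005022355307902
top none
side [272 212   7   4  19] [275.3 213.5] [ 0.4936 -0.0969  0.08  ] presetter [ -4.6 -79.6]
wrist [262 200  30  30 695] [276.4 214.2] [ 0.4957 -0.0872  0.08  ] presetter [ -0.2 -70.7]
red err mm 62 [-1.1  1.3  0. ]
red err mm 24 [-0.6  0.8  0. ]
red err mm -14 [-0.5  0.2  0. ]
[276 129]
```

View pics/j.png

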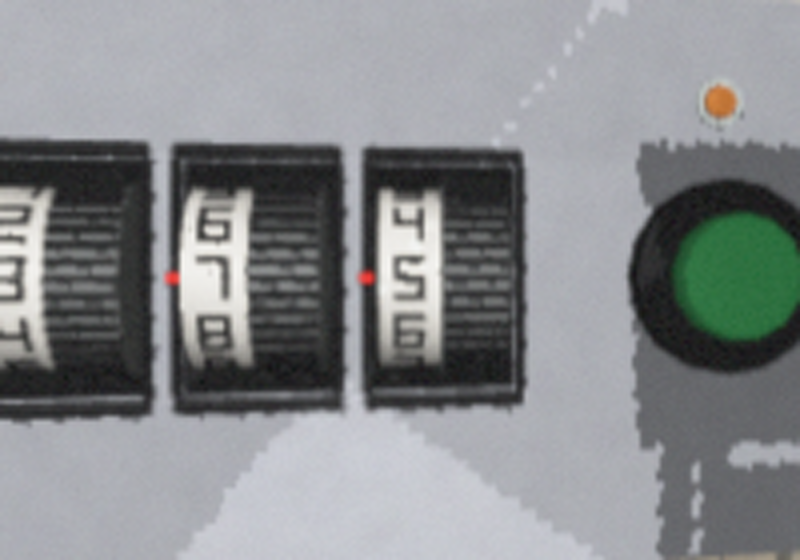

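The wheels still read 3 7 5, each centred on its pointer. The button (at about (740,276)) is back up, and the arm is clear of everything.

```bash
python3 -c "
from cell import bot
print(bot.finish_job())"
```

```text
the job is handed in; nothing more can be done
None
```

The presetter now reads 375 with all three wheels up and locked. I pressed the green button twice with the wheels set, because the first press seemed to stop short. It went fully down both times and came back up, and I handed in the job.

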